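Park both wheel arms of the abrasion tester

ROBOT

A 6-joint arm with a two-finger parallel gripper is mounted at the origin on the work surface. World frame = base frame: x ahead of the robot, y to its left, z up, the work surface at z = 0. Lengths are in m, angles in rad, forces in N, time in s.
With the tool pointing down it reaches from about 0.375 to 0.975 m from the base axis. Payload 3.8 kg.
Tool frame: the origin (TCP) lies midway between the tips of the shut fingers; the grasp point (between the pads) lies 19 mm behind it; z points along the fingers, y is the line along which they close (so a half turn about z gives the same grasp; the last joint's range is limited). The gripper opens to 85 mm and grips with 20 to 120 N. Pads are 22 mm wide; open, the fingers measure 114 mm over their backs; the gripper's body (76 mm by 85 mm) begins 54 mm behind the grasp point. The pads swing forward as they close: fully open they stand 13 mm farther back than shut.
Start: joints at [1.242, 0.264, 1.604, -0, 1.274, -0.037], TCP at [0.194, 0.646, 0.231] pointing down, gripper open.
Joint ranges: [-2.63, 2.63], [-0.94, 2.18], [0.31, 2.57], [-1.31, 4.45], [0, 2.66], [-2.55, 2.55]. Speed limits (rad/s): [2.57, 2.57, 3.14, 3.14, 3.14, 3.14].

INTERFACE

Orientations are given as a rotation vector (axis times angle).
In Python, from workcell import status, read_camera, workorder, masks_of gives the robot as it stands.
- The arm moves only by the tool drive_tool, never from a script. Its argument "rows" is a list of rows, each a list of 7 numbers: the turn, a rotation vector about the tool's x, y, z in degrees, then the shift along the tool's x, y, z in m, then the opening, from 0 (shut) to 1 (fully open). In form: [[ax, ay, az, tx, ty, tz, claw], ...]. A call has 1 to 8 rows; each row shifts and turns the commanded pose from where the row before left it, along the tool's axes as they then stand; what a row does not reach is not made up. A row lasts 1/12 s, in which the tool goes at most 41.7 mm and 7.16 degrees, less where a joint would pass 70% of its speed; a pose out of reach is approached as far as the arm can. A call is refused whole if a number of a shift passes 0.0417 or a number of a turn 7.16, either way. A call with a gripper value outside its range is refused whole. The fingers move at their own pace and stop on an object; "force" is the grip in N (left out, the last holds). Time passes only in rows, so rows that do not move let the fingers close. It gives the time, the measured TCP pose, the force, the opening and the grip force at its end, in the units of the state.
- status.read_state(): the state, without advancing time (a new reading comes with each control period).
- read_camera(name): name is "side" or "top"; returns a dict with "color" (400x640x3 uint8, red, green, blue), "intrinsics" (3x3 intrinsics, pixels), "world_from_camera" (4x4, takes a point from camera to world coordinates). Camera axes: x right, y up, looking along -z (the intrinsics and any distortion apply to the point x, -y, -z); pixel columns grow to the right and rows downward; lengths in m; the calibration is good to about 2 mm. A picture is of the moment at which its call begins. There is no depth.
- workorder.finish_job(): hands the job in; it is judged then, once.
Trained networks look in a picture, given as the dict that the camera call returned (one of the last four; its "shot" number tells which), for a name from the list of things; names that differ only in an ending like _2 or _b are one class to them, and where a whole thing is asked for, a point or a joint stands for the part that bears it (a point fixed in the world has none). Each returns a list of dicts, best first, with "score" (0 to 1); they miss things now and then, are a little off and sometimes report something else, mostly with a low value. They report only what shows in the picture. A call takes as long as a camera call.
- masks_of(picture, name): "mask" (400x640 bool, what is visible of it) and "bbox" ([left, top, right, bottom] in pixels, round what is visible of it).
The state is a dict: "time": time; "q": joint angles; "joint_vel": joint speeds; "joint_torque": joint torques, N m; "tool_pos": TCP position; "tcp_rot": TCP orientation; "wrist_force": force on the tool from outside, world axes, zero at the start; "torque": the same for the moment, N m; "width": opening from 0.0 (shut) to 1.0 (fully open); "grip_force": force on a finger pad.
Only numpy, scipy, OpenCV 4.12 (cv2) and the standard library are available. Lean on these libraries where they do the work, as an engineer would, in place of code of your own. Each camera call takes 0.05 s, during which the arm holds its last target. There are 200 camera calls.

TASK

The wear test on the plated disc is over: push both wheel arms of the abrasion tester up by their red lifting pins, past the balance point, until each stays up by itself against its rear stop. Use the fingertips only and push lightly: do not pinch or grip anything, do not fling an arm or let it drop back onto the disc, and leave everything else on the bench where it is.

Things in the scene. Friction and masses are not known exactly. Their poses are not given: they have to be found in the camera images.
- tester: White bench tester fixed to the table, 300 mm wide (y). Origin on the table under it; +x to its rear, +y to its left (robot's left), z up; front (-x) faces the robot. Sloping panel 45 mm high at x=-150 mm to 85 mm at x=-100; housing top 85 mm high back to x=+65. Copper-coloured test disc, centre x=-35 mm, top 105 mm up; suction tube along y=0, top 172 mm. Two arms reach forward over the disc.
- left_arm (a joint): Left (+y) wheel arm, rad: 0 = level, green wheel on the disc; grows as the front swings up and back; rear stop at 1.66. Bar 12 mm wide, 20 mm high, 195 mm long from the pivot; 52 mm wheel inside, 40 mm weight on top, brass counterweight behind. 0.8 to 1 kg, free-swinging: balances at 1.12; below it falls back, above it falls to the stop and stays. Takes 1 to 2 N at the pin, less near balance.
- right_arm (a joint): Angle (rad) of the right (-y) wheel arm, the mirror image of the left arm, same values.
- left_pin (a point): Middle of the left arm's lifting pin: red round bar 12 mm thick, sticking out level to the tester's left from the arm's front end, clear for 28 mm either side of this point (15 mm collar on the last 5 mm). 190 mm in front of the pivot axis at the pivot's height (131 mm above the table, 46 mm above the housing) with the arm down; 320 mm high with the arm up. Free space below and in front.
- right_pin (a point): Middle of the right arm's lifting pin, which sticks out to the right (tester -y); otherwise as the left one.
- left_pivot (a point): Point on the left arm's level pivot axis (along the tester's y), in the middle of the arm, 131 mm above the table; the pin is 36 mm farther left. The pivot is rigid and the pin does not roll: a fingertip pushing up must follow the pin's circle of 190 mm radius about this axis; pushed towards the pivot instead, it wedges and the force climbs.
- right_pivot (a point): The same for the right arm; the pin is 36 mm farther to the right.
- spare_weight: Loose bystander: steel loading weight 40 mm across with a knob, 48 mm high, standing on the table in front of the tester. Origin at the centre of its underside.
- spare_wheel: Loose bystander: spare green wheel 52 mm across, 13 mm thick with a hole, lying in front of the tester. Origin at the centre of its underside.
- dressing_stone: Loose bystander: grey stone 30 x 70 x 14 mm lying in front of the tester. Origin at the centre of its underside.
- brush: Loose bystander: cleaning brush with a wooden handle, 200 mm long, 42 mm wide, 20 mm high, lying beside the tester on the left. Origin under its middle.
- loupe: Loose bystander: black eye loupe 36 mm across and 34 mm high, standing on the right. Origin at the centre of its underside.
- watch_a: Loose bystander: copper-coloured watch case 41 mm across and 10 mm thick, in a cell of the green tray on the left.
- watch_b: Loose bystander: another watch case in the same tray.

How it is judged:
At the end, for the whole second after the job is handed in: Both wheel arms stand up against their rear stops (joint above 1.55 rad), at rest and untouched (value of joint each of left_arm, right_arm above 1.55 rad and velocity of joint left_arm between -0.1 and 0.1 rad/s and velocity of joint right_arm between -0.1 and 0.1 rad/s).
It fails at once if the fingers press on or squeeze any part of the tester with more than 30 N (contact force between tester and the fingers above 30 N).
It fails at once if an arm is flung up (faster than 4 rad/s) (velocity of joint any of left_arm, right_arm above 4 rad/s).
It fails at once if an arm drops back onto the disc (faster than 2.5 rad/s in its last 0.1 rad) ((value of joint left_arm below 0.1 rad and velocity of joint left_arm below -2.5 rad/s) or (value of joint right_arm below 0.1 rad and velocity of joint right_arm below -2.5 rad/s)).
It fails at once if a loose thing is lifted, or moved by more than 20 mm (distance of any of spare_weight, spare_wheel, dressing_stone, brush, loupe, watch_a, watch_b from where it was at the start of the episode above 0.02 m).
It also fails if it takes over 64 s, if anything falls off the work surface, if the arm or the gripper's body presses on something with over 40 N, if the wrist force passes 120 N, or if a joint passes its speed limit or range.

## Working session

There is one attempt and no reset: what is moved stays moved. The work goes in short steps, Python scripts to look and compute and a tool call to move; the robot and the scene stay as the last step left them, time stands still between calls to the robot, and variables do not carry over. Pictures are saved under pics/ and viewed, at most 10 in all, crops included, and the job is handed in when it is done.

Besides the shell and the picture viewer there is one more tool, called after ">>>" in YAML: its name, and indented under it one key for each argument. drive_tool: Moves the arm, as the interface text tells. Its arguments: {"type":"object","properties":{"rows":{"type":"array"},"force":{"type":"number"}},"required":["rows"]}

```bash
ls; mkdir -p pics; python3 - <<'E'
from workcell import status, read_camera, masks_of
import cv2, numpy as np
print(status.read_state())
for n in ("side","top"):
    p=read_camera(n); cv2.imwrite(f"pics/{n}0.png",p["color"][:,:,::-1])
    print(n,p["intrinsics"].tolist(),np.round(p["world_from_camera"],4).tolist(),p.keys())
    for k in ("left_pin","right_pin","tester","left_arm","right_arm"):
        print(k,[(round(m["score"],2),m["bbox"]) for m in masks_of(p,k)][:3])
E
```

```text
pics
{'time': 0.0, 'q': array([ 1.24211726e+00,  2.64771684e-01,  1.60539842e+00,  1.12593615e-05,
        1.27374546e+00, -3.68745216e-02]), 'joint_vel': array([ 0.0002131 , -0.00064295,  0.00051446,  0.00096746,  0.00038341,
        0.00021272]), 'joint_torque': array([-5.69441290e-04, -5.15115094e+01, -3.67311251e+01,  2.23704797e-04,
        1.32822039e-02,  4.81743541e-05]), 'tool_pos': array([0.19392101, 0.64575135, 0.22993639]), 'tcp_rot': array([-0.45668292, -3.10778267,  0.00358448]), 'wrist_force': array([ 1.42434956,  0.10170207, -0.50011678]), 'torque': array([ 0.01189141,  0.07688243, -0.02712897]), 'grip_force': 0.0, 'width': 1.0008822082958577}
side [[420.7005214587226, 0.0, 323.35428644382034], [0.0, 420.7005214587226, 204.22954128028763], [0.0, 0.0, 1.0]] [[0.7705, 0.4846, -0.4141, 0.0569], [-0.6374, 0.5789, -0.5085, -0.4985], [-0.0067, 0.6558, 0.7549, 1.0783], [0.0, 0.0, 0.0, 1.0]] dict_keys(['color', 'intrinsics', 'world_from_camera', 'shot'])
left_pin [(0.94, [334.0, 191.4, 430.4, 246.0])]
right_pin [(0.85, [372.2, 213.6, 455.4, 288.7]), (0.63, [335.0, 192.9, 430.5, 244.7]), (0.18, [202.8, 171.2, 214.0, 178.7])]
tester [(0.55, [313.3, 195.7, 455.5, 329.3]), (0.51, [297.2, 266.8, 312.5, 283.7]), (0.44, [336.9, 190.1, 429.8, 245.3])]
left_arm [(0.92, [336.7, 190.1, 427.3, 242.6])]
right_arm [(0.88, [373.6, 214.7, 457.0, 292.0]), (0.46, [310.6, 286.5, 327.9, 304.1])]
top [[411.3956617541536, 0.0, 309.7677217604653], [0.0, 411.3956617541536, 199.9319419773624], [0.0, 0.0, 1.0]] [[-0.0027, 0.983, -0.1836, 0.3251], [-1.0, -0.0037, -0.0055, 0.1114], [-0.0061, 0.1836, 0.983, 1.4397], [0.0, 0.0, 0.0, 1.0]] dict_keys(['color', 'intrinsics', 'world_from_camera', 'shot'])
left_pin [(0.89, [329.9, 120.6, 365.9, 208.8])]
right_pin [(0.64, [376.5, 123.6, 405.3, 213.3])]
tester [(0.66, [323.9, 120.5, 412.3, 234.9])]
left_arm [(0.64, [332.8, 117.7, 361.1, 210.6])]
right_arm [(0.77, [372.1, 120.4, 407.0, 213.3])]
```

View pics/side0.png

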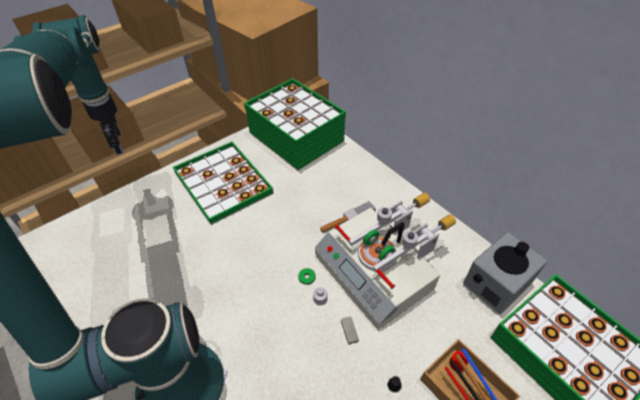

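View pics/top0.png

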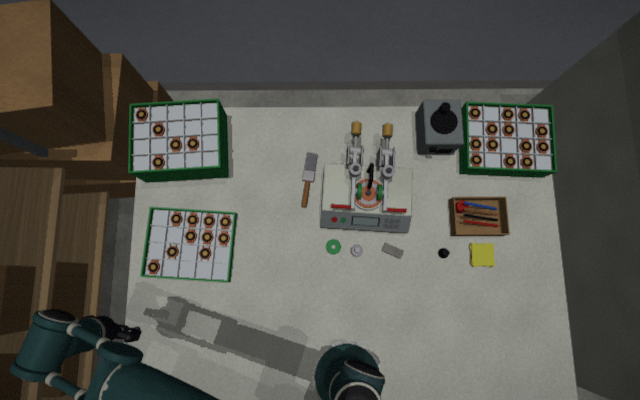

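The side view shows the tester with red pins at about (345,231) and (385,280). In the top view they are at about (341,207) and (397,210), and both arms are down. Next I'll segment the red areas and triangulate.

```bash
cat > h.py <<'E'
import numpy as np, cv2
from workcell import status, read_camera, masks_of
def proj(p,X):
    T=np.linalg.inv(p["world_from_camera"]); X=np.atleast_2d(X)
    c=X@T[:3,:3].T+T[:3,3]; c=c*[1,-1,-1]; u=c@np.asarray(p["intrinsics"]).T
    return u[:,:2]/u[:,2:]
def ray(p,uv):
    d=np.linalg.inv(p["intrinsics"])@[uv[0],uv[1],1]; T=p["world_from_camera"]
    d=T[:3,:3]@(d*[1,-1,-1]); return T[:3,3],d/np.linalg.norm(d)
def tri(rays):
    A=0;b=0
    for o,d in rays:
        M=np.eye(3)-np.outer(d,d);A=A+M;b=b+M@o
    X=np.linalg.solve(A,b); return X,[np.linalg.norm(np.cross(X-o,d)) for o,d in rays]
def atz(p,uv,z):
    o,d=ray(p,uv); return o+d*(z-o[2])/d[2]
def red(p,box):
    c=p["color"].astype(int); m=(c[...,0]>120)&(c[...,0]>2*c[...,1])&(c[...,0]>2*c[...,2])
    k=np.zeros_like(m); x0,y0,x1,y1=box; k[y0:y1,x0:x1]=1; m&=k
    n,l,s,ce=cv2.connectedComponentsWithStats(m.astype(np.uint8))
    return [(s[i,4],s[i,:4].tolist(),ce[i],np.argwhere(l==i)[:,::-1]) for i in range(1,n) if s[i,4]>8]
E
python3 - <<'E'
from h import *
S=read_camera("side");T=read_camera("top")
for p,b in((S,(310,180,460,330)),(T,(315,110,420,240))):
    for a,bb,c,_ in red(p,b): print(a,bb,c.round(1))
for n,p,b in(("s",S,(300,180,460,335)),("t",T,(290,110,480,270))):
    x0,y0,x1,y1=b; cv2.imwrite(f"pics/{n}crop.png",cv2.resize(p["color"][y0:y1,x0:x1,::-1],None,fx=4,fy=3.75 if n=='t' else 3.8))
E
```

```text
60 [335, 224, 15, 17] [341.4 231.4]
23 [327, 246, 5, 6] [329.2 248.6]
80 [376, 269, 18, 19] [384.2 277.4]
23 [333, 205, 17, 3] [340.1 205.7]
20 [388, 208, 16, 3] [395.1 209.2]
```

View pics/scrop.png

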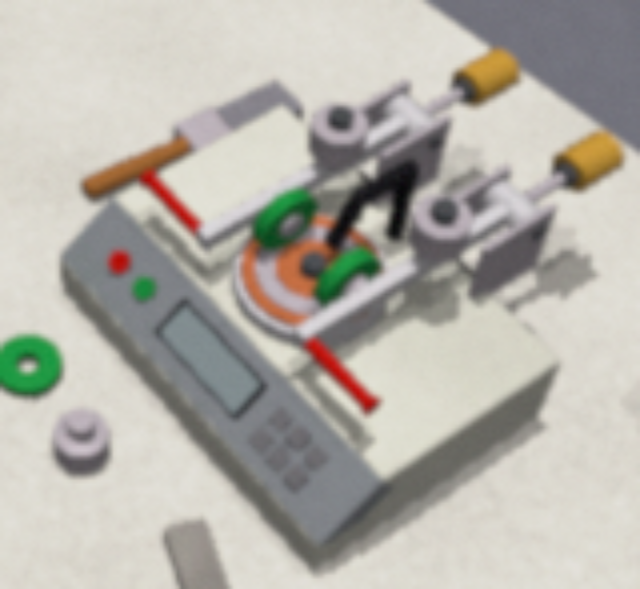

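View pics/tcrop.png

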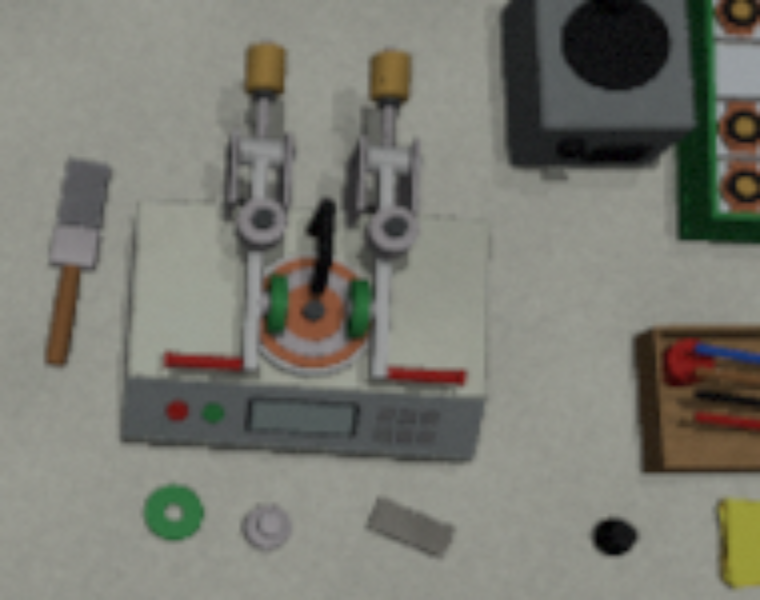

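```bash
sed -i 's/>120)&(c\[...,0\]>2\*c\[...,1\])&(c\[...,0\]>2\*c\[...,2\])/>70)\&(c[...,0]>1.7*c[...,1])\&(c[...,0]>2.2*c[...,2])/' h.py
python3 - <<'E'
from h import *
S=read_camera("side");T=read_camera("top")
boxes={'s':(S,(330,220,354,245),(370,264,398,294)),'t':(T,(328,201,354,210),(384,205,410,215))}
P={}
for n,(p,*bs) in boxes.items():
    for i,b in enumerate(bs):
        r=max(red(p,b),key=lambda r:r[0]); print(n,i,r[0],r[1],r[2].round(1)); P[n,i]=(r[2]*1.0, r[1])
for i in (0,1):
    X,e=tri([ray(S,P['s',i][0]),ray(T,P['t',i][0])]);print(i,X.round(4),np.round(e,4), atz(T,P['t',i][0],.131).round(4),atz(S,P['s',i][0],.131).round(4))
# refine with tester frame
from scipy.optimize import least_squares
def pts(v): 
    x,y,a,h=v; c,s=np.cos(a),np.sin(a)
    f=lambda X,Y:[x+c*X-s*Y,y+s*X+c*Y,.133]
    return np.array([f(0,h),f(0,-h)])
def res(v):
    q=pts(v); return np.concatenate([(proj(p,q[i])[0]-P[n,i][0]) for n,p in(('s',S),('t',T)) for i in(0,1)])
r=least_squares(res,[.8,.1,0,.07]);print(r.x.round(4),pts(r.x).round(4),r.fun.round(2))
E
```

```text
s 0 59 [334, 224, 15, 17] [341.2 231.3]
s 1 78 [376, 269, 18, 19] [384.4 277.6]
t 0 54 [332, 204, 19, 5] [340.3 206.1]
t 1 50 [387, 208, 19, 4] [396.9 209.8]
0 [0.5455 0.0218 0.1434] [0.0013 0.0013] [0.5489 0.0203 0.131 ] [0.5507 0.0292 0.131 ]
1 [ 0.5338 -0.159   0.1399] [0.0009 0.0009] [ 0.536  -0.1614  0.131 ] [ 0.5374 -0.1554  0.131 ]
[ 0.5423 -0.0669 -0.0701  0.0914] [[ 0.5487  0.0243  0.133 ]
 [ 0.5358 -0.1582  0.133 ]] [ 0.63  1.02  0.41  0.63 -1.19 -0.04 -0.89 -0.04]
```

```bash
cat >> h.py <<'E'
from scipy.spatial.transform import Rotation as R
YAW=-.0705; PIN={'l':np.array([.5487,.0238,.131]),'r':np.array([.5358,-.1585,.131])}
F=np.array([np.cos(YAW),np.sin(YAW),0]); LEFT=np.array([-F[1],F[0],0]); UP=np.array([0,0,1.])
def pose(side,theta,psi0,L,off):
    """tool pose rigid to the arm at theta: axis pitched psi0+theta below level, tip L past the pin, axis off below it"""
    ps=theta+np.radians(psi0); z=np.cos(ps)*F-np.sin(ps)*UP; n=np.sin(ps)*F+np.cos(ps)*UP
    pin=PIN[side]+.19*F+.19*(-np.cos(theta)*F+np.sin(theta)*UP)
    return R.from_matrix(np.c_[-n,LEFT,z]),pin+L*z-off*n
def plan(poses,cur=None):
    """rows through a list of (R,p,nrows)"""
    if cur is None:
        s=status.read_state(); cur=(R.from_rotvec(s["tcp_rot"]),np.array(s["tool_pos"]))
    r,p=cur
    for r1,p1,n in poses:
        for i in range(n):
            k=1/(n-i); d=R.from_rotvec((r.inv()*r1).as_rotvec()*k); t=r.inv().apply(p1-p)*k
            a=np.round(np.degrees(d.as_rotvec()),1); t=np.round(t,4)
            print([*a.tolist(),*t.tolist(),0]); p=p+r.apply(t); r=r*R.from_rotvec(np.radians(a))
    print("end",p.round(4),r.as_rotvec().round(3))
E
python3 - <<'E'
from h import *
r,p=pose('l',0,30,-.10,.023); print(p)
p=p+[0,0,.12]
plan([(r,p,20)])
E
```

```text
[0.45084116 0.0307105  0.16108142]
[-0.3, -3.0, -0.6, -0.0211, -0.0258, -0.0025, 0]
[-0.3, -3.0, -0.6, -0.021, -0.026, -0.0015, 0]
[-0.3, -3.0, -0.6, -0.0208, -0.0262, -0.0006, 0]
[-0.3, -3.0, -0.6, -0.0205, -0.0264, 0.0004, 0]
[-0.3, -3.0, -0.6, -0.0202, -0.0267, 0.0013, 0]
[-0.3, -3.0, -0.6, -0.0198, -0.0269, 0.0022, 0]
[-0.3, -3.0, -0.6, -0.0194, -0.0271, 0.0031, 0]
[-0.3, -3.0, -0.6, -0.0189, -0.0273, 0.004, 0]
[-0.3, -3.0, -0.5, -0.0184, -0.0275, 0.0048, 0]
[-0.3, -3.0, -0.6, -0.0179, -0.0277, 0.0056, 0]
[-0.4, -3.0, -0.5, -0.0173, -0.0279, 0.0064, 0]
[-0.3, -3.0, -0.6, -0.0167, -0.0281, 0.007, 0]
[-0.4, -3.0, -0.5, -0.016, -0.0283, 0.0078, 0]
[-0.3, -3.0, -0.6, -0.0153, -0.0285, 0.0084, 0]
[-0.4, -3.0, -0.5, -0.0145, -0.0287, 0.009, 0]
[-0.3, -3.0, -0.6, -0.0138, -0.0289, 0.0095, 0]
[-0.4, -2.9, -0.5, -0.013, -0.0291, 0.0101, 0]
[-0.3, -3.0, -0.6, -0.0122, -0.0293, 0.0105, 0]
[-0.4, -2.9, -0.5, -0.0114, -0.0295, 0.011, 0]
[-0.3, -3.0, -0.6, -0.0105, -0.0297, 0.0114, 0]
end [0.4509 0.0307 0.2811] [ 0.073  2.093 -0.043]
```

```bash
python3 - <<'E'
from h import *
r,p=pose('l',0,90,-.10,.023)
plan([(r,np.array([.44,.03,.28]),20)])
E
```

```text
[0.0, -0.0, -0.6, -0.0206, -0.026, -0.0024, 0]
[0.0, -0.0, -0.6, -0.0204, -0.0262, -0.0024, 0]
[0.0, -0.0, -0.6, -0.0201, -0.0264, -0.0024, 0]
[0.0, -0.0, -0.6, -0.0198, -0.0266, -0.0024, 0]
[0.0, -0.0, -0.6, -0.0195, -0.0268, -0.0024, 0]
[0.0, -0.0, -0.6, -0.0193, -0.027, -0.0024, 0]
[0.0, -0.0, -0.6, -0.019, -0.0272, -0.0025, 0]
[0.0, -0.0, -0.7, -0.0187, -0.0274, -0.0024, 0]
[0.0, -0.0, -0.6, -0.0183, -0.0277, -0.0025, 0]
[0.0, -0.0, -0.7, -0.018, -0.0278, -0.0024, 0]
[0.0, -0.0, -0.6, -0.0177, -0.0281, -0.0025, 0]
[0.0, -0.0, -0.7, -0.0174, -0.0283, -0.0024, 0]
[0.0, -0.0, -0.6, -0.0171, -0.0285, -0.0025, 0]
[0.0, -0.0, -0.7, -0.0168, -0.0286, -0.0024, 0]
[0.0, -0.0, -0.6, -0.0164, -0.0288, -0.0025, 0]
[0.0, -0.0, -0.7, -0.0161, -0.029, -0.0024, 0]
[0.0, -0.0, -0.6, -0.0158, -0.0292, -0.0025, 0]
[0.0, -0.0, -0.7, -0.0154, -0.0294, -0.0024, 0]
[0.0, -0.0, -0.6, -0.0151, -0.0296, -0.0025, 0]
[0.0, -0.0, -0.7, -0.0148, -0.0297, -0.0024, 0]
end [0.44 0.03 0.28] [-0.11 -3.14 -0.  ]
```

>>> drive_tool:
  rows:
    - [0,0,-0.6,-0.02,-0.026,-0.0025,0]
    - [0,0,-0.6,-0.02,-0.026,-0.0025,0]
    - [0,0,-0.6,-0.02,-0.0265,-0.0025,0]
    - [0,0,-0.6,-0.02,-0.0265,-0.0025,0]
    - [0,0,-0.6,-0.0195,-0.027,-0.0025,0]
    - [0,0,-0.6,-0.019,-0.027,-0.0025,0]
    - [0,0,-0.6,-0.019,-0.027,-0.0025,0]
    - [0,0,-0.7,-0.0185,-0.0275,-0.0025,0]

```text
time: 1.47
tool_pos: [0.2916, 0.399, 0.2516]
tcp_rot: [0.322, 3.125, 0.001]
wrist_force: [-0.0, -0.7, 0.8]
width: -0.0
grip_force: 0.0
```

>>> drive_tool:
  rows:
    - [0,0,-0.6,-0.0185,-0.0275,-0.0025,0]
    - [0,0,-0.7,-0.018,-0.028,-0.0025,0]
    - [0,0,-0.6,-0.0175,-0.028,-0.0025,0]
    - [0,0,-0.7,-0.0175,-0.028,-0.0025,0]
    - [0,0,-0.6,-0.017,-0.0285,-0.0025,0]
    - [0,0,-0.7,-0.017,-0.0285,-0.0025,0]
    - [0,0,-0.6,-0.0165,-0.029,-0.0025,0]
    - [0,0,-0.7,-0.016,-0.029,-0.0025,0]

```text
time: 2.13
tool_pos: [0.3901, 0.1525, 0.2718]
tcp_rot: [0.18, 3.135, 0.001]
wrist_force: [0.5, 0.4, -0.4]
width: 0.003
grip_force: 0.0
```

>>> drive_tool:
  rows:
    - [0,0,-0.6,-0.016,-0.029,-0.0025,0]
    - [0,0,-0.7,-0.0155,-0.0295,-0.0025,0]
    - [0,0,-0.6,-0.015,-0.0295,-0.0025,0]
    - [0,0,-0.7,-0.015,-0.0295,-0.0025,0]
    - [0,0,0,0,0,0,0]

```text
time: 2.55
tool_pos: [0.4413, 0.0264, 0.2822]
tcp_rot: [0.117, 3.137, -0.004]
wrist_force: [0.3, 0.4, -0.3]
width: -0.004
grip_force: 0.0
```

```bash
python3 - <<'E'
from h import *
print(status.read_state())
r,p=pose('l',0,30,-.10,.023)
plan([(r,p+[0,0,.1],12)])
E
```

```text
{'time': 2.55, 'q': array([ 0.00569169, -0.22155647,  2.00589494, -0.00298941,  1.35453322,
       -1.48976095]), 'joint_vel': array([ 0.07309682, -0.01481657,  0.02577545,  0.06791096,  0.02497393,
        0.10617265]), 'joint_torque': array([-1.01941098e+00, -2.49371088e+01, -3.70646453e+01, -2.82398080e-01,
        2.37745524e-03, -7.42137115e-01]), 'tool_pos': array([0.44133502, 0.02639715, 0.2822288 ]), 'tcp_rot': array([ 0.11721456,  3.13655515, -0.00439416]), 'wrist_force': array([ 0.28121116,  0.35292402, -0.26555815]), 'torque': array([ 0.04957606, -0.02260297,  0.00035322]), 'grip_force': 0.0, 'width': -0.0038537236465116644}
[-0.0, -5.0, -0.0, -0.0008, 0.0004, 0.0018, 0]
[-0.0, -5.0, -0.0, -0.0006, 0.0004, 0.0018, 0]
[-0.0, -5.0, -0.0, -0.0004, 0.0004, 0.0019, 0]
[-0.0, -5.0, -0.0, -0.0003, 0.0004, 0.0019, 0]
[-0.0, -5.0, -0.0, -0.0001, 0.0004, 0.0019, 0]
[-0.0, -5.0, -0.0, 0.0001, 0.0004, 0.0019, 0]
[-0.0, -5.0, -0.0, 0.0002, 0.0004, 0.0019, 0]
[-0.1, -5.0, -0.0, 0.0004, 0.0005, 0.0019, 0]
[-0.0, -5.0, -0.0, 0.0005, 0.0004, 0.0018, 0]
[-0.1, -4.9, -0.0, 0.0007, 0.0005, 0.0018, 0]
[-0.0, -5.0, -0.0, 0.0009, 0.0004, 0.0017, 0]
[-0.1, -4.9, -0.1, 0.001, 0.0004, 0.0016, 0]
end [0.4508 0.0307 0.2611] [ 0.073  2.094 -0.043]
```

>>> drive_tool:
  rows:
    - [0,-5,0,0,0.0005,0.002,0]
    - [0,-5,0,0,0.0005,0.002,0]
    - [0,-5,0,0,0.0005,0.002,0]
    - [0,-5,0,0,0.0005,0.002,0]
    - [0,-5,0,0,0.0005,0.002,0]
    - [0,-5,0,0,0.0005,0.002,0]
    - [0,-5,0,0,0.0005,0.002,0]
    - [0,-5,0,0,0.0005,0.002,0]

```text
time: 3.22
tool_pos: [0.4442, 0.0353, 0.2669]
tcp_rot: [0.086, 2.437, -0.029]
wrist_force: [-0.1, -0.1, 0.3]
width: -0.003
grip_force: 0.0
```

>>> drive_tool:
  rows:
    - [0,-5,0,0.001,0,0.002,0]
    - [0,-5,0,0.001,0,0.002,0]
    - [0,-5,0,0.001,0,0.002,0]
    - [0,-5,0,0.001,0,0.002,0]
    - [0,0,0,0,0,0,0]
    - [0,0,0,0,0,0,0]

```text
time: 3.72
tool_pos: [0.4778, 0.0459, 0.2967]
tcp_rot: [0.08, 2.146, -0.054]
wrist_force: [-0.4, 0.3, -0.4]
width: -0.001
grip_force: 0.0
```

```bash
python3 - <<'E'
from h import *
s=status.read_state();print(s["q"],s["tool_pos"])
r,p=pose('l',0,30,-.08,.023)
plan([(r,p,7)])
E
```

```text
[ 0.23375784 -0.75403233  2.57035601 -0.66353292  0.43853415 -0.78719247] [0.47782213 0.04589777 0.29668986]
[-0.1, -0.4, 0.0, 0.0181, -0.0023, 0.0103, 0]
[-0.1, -0.4, 0.0, 0.0182, -0.0023, 0.0102, 0]
[-0.1, -0.4, 0.0, 0.0183, -0.0023, 0.0101, 0]
[-0.1, -0.4, 0.0, 0.0183, -0.0023, 0.0099, 0]
[-0.1, -0.5, 0.0, 0.0184, -0.0024, 0.0098, 0]
[-0.1, -0.4, 0.1, 0.0185, -0.0024, 0.0097, 0]
[-0.0, -0.5, 0.0, 0.0185, -0.0024, 0.0095, 0]
end [0.4681 0.0295 0.1511] [ 0.073  2.093 -0.043]
```

```bash
cat >> h.py <<'E'
def q3(r,p):
    w=p-.337*r.apply([0,0,1]); d2=np.hypot(w[0],w[1])**2+(w[2]-.2476)**2
    return np.arccos(np.clip((d2-.508**2-.566**2)/(2*.508*.566),-1,1))
def push(side,theta,psi,L,off):
    r,_=pose(side,0,psi,0,0); z=r.apply([0,0,1]); n=-r.apply([1,0,0])
    return r,PIN[side]+.19*F+.19*(-np.cos(theta)*F+np.sin(theta)*UP)+L*z-off*n
E
python3 - <<'E'
from h import *
for side in 'lr':
  for psi in (50,55,60):
    print(side,psi,[round(float(q3(*push(side,0,psi,L,.023))),2) for L in (.025,0,-.03,-.06,-.1)],[round(float(q3(*push(side,t,psi,.01,.017))),2) for t in (.3,.6,.9,1.2)])
E
```

```text
l 50 [2.49, 2.5, 2.52, 2.53, 2.53] [2.42, 2.33, 2.21, 2.09]
l 55 [2.44, 2.45, 2.46, 2.46, 2.46] [2.37, 2.27, 2.15, 2.03]
l 60 [2.38, 2.39, 2.39, 2.39, 2.38] [2.31, 2.21, 2.09, 1.97]
r 50 [2.46, 2.47, 2.49, 2.5, 2.5] [2.4, 2.3, 2.19, 2.07]
r 55 [2.41, 2.42, 2.43, 2.43, 2.43] [2.34, 2.25, 2.13, 2.01]
r 60 [2.36, 2.36, 2.37, 2.37, 2.36] [2.29, 2.19, 2.07, 1.95]
```

```bash
python3 - <<'E'
from h import *
r,p=push('l',0,55,-.06,.023);print(p)
plan([(r,p+[0.01,0,.07],6),(r,p,5)])
plan([(push('l',0,55,.025,.023)+(5,))],(r,p))
E
```

```text
[0.49557721 0.02755137 0.16695686]
[-0.1, 3.7, 0.0, 0.0057, -0.0026, 0.0095, 0]
[-0.1, 3.7, 0.0, 0.0051, -0.0026, 0.0098, 0]
[-0.1, 3.7, 0.0, 0.0045, -0.0027, 0.0102, 0]
[-0.1, 3.6, 0.0, 0.0038, -0.0027, 0.0104, 0]
[-0.1, 3.7, 0.0, 0.0031, -0.0027, 0.0106, 0]
[-0.1, 3.6, -0.0, 0.0024, -0.0026, 0.0108, 0]
[-0.0, 0.0, -0.0, 0.0097, -0.0001, 0.0103, 0]
[-0.0, 0.0, -0.0, 0.0097, -0.0001, 0.0103, 0]
[-0.0, 0.0, -0.0, 0.0097, -0.0002, 0.0104, 0]
[-0.0, 0.0, -0.0, 0.0096, -0.0001, 0.0103, 0]
[-0.0, 0.0, -0.0, 0.0097, -0.0002, 0.0104, 0]
end [0.4956 0.0275 0.1669] [ 0.089  2.529 -0.029]
[0.0, 0.0, 0.0, -0.0, 0.0, 0.017, 0]
[0.0, 0.0, 0.0, -0.0, -0.0, 0.017, 0]
[0.0, 0.0, 0.0, 0.0, -0.0, 0.017, 0]
[0.0, 0.0, 0.0, 0.0, -0.0, 0.017, 0]
[0.0, 0.0, 0.0, 0.0, -0.0, 0.017, 0]
end [0.5442 0.0241 0.0973] [ 0.089  2.529 -0.028]
```

>>> drive_tool:
  rows:
    - [-0.1,3.7,0,0.0055,-0.0025,0.0095,0]
    - [-0.1,3.7,0,0.005,-0.0025,0.01,0]
    - [-0.1,3.7,0,0.0045,-0.0025,0.01,0]
    - [-0.1,3.6,0,0.004,-0.0025,0.0105,0]
    - [-0.1,3.7,0,0.003,-0.0025,0.0105,0]
    - [-0.1,3.6,0,0.0025,-0.0025,0.011,0]
    - [0,0,0,0,0,0,0]
    - [0,0,0,0,0,0,0]

```text
time: 4.38
tool_pos: [0.5064, 0.0274, 0.2368]
tcp_rot: [0.094, 2.529, -0.028]
wrist_force: [0.2, -0.5, -0.4]
width: -0.002
grip_force: 0.0
```

```bash
python3 - <<'E'
from h import *
s=status.read_state();print(s["q"].round(3),s["tool_pos"].round(4),s["time"])
r,p=push('l',0,55,-.06,.023)
plan([(r,p,6)])
E
```

```text
[ 0.055 -0.452  2.364 -0.124  0.627 -1.364] [0.5064 0.0274 0.2368] 4.3833
[-0.0, -0.0, -0.0, 0.0081, -0.0001, 0.0085, 0]
[-0.0, -0.0, -0.0, 0.0081, -0.0001, 0.0085, 0]
[-0.0, -0.0, -0.1, 0.0082, -0.0001, 0.0085, 0]
[-0.0, -0.0, -0.0, 0.0081, -0.0001, 0.0085, 0]
[-0.0, -0.0, -0.1, 0.0082, -0.0001, 0.0085, 0]
[-0.1, -0.0, -0.0, 0.0082, -0.0002, 0.0085, 0]
end [0.4955 0.0275 0.1669] [ 0.089  2.53  -0.027]
```

>>> drive_tool:
  rows:
    - [0,0,0,0.008,0,0.0085,0]
    - [0,0,0,0.008,0,0.0085,0]
    - [0,0,0,0.008,0,0.0085,0]
    - [0,0,0,0.008,0,0.0085,0]
    - [0,0,0,0.0085,0,0.0085,0]
    - [0,0,0,0.0085,0,0.0085,0]
    - [0,0,0,0,0,0,0]

```text
time: 4.97
tool_pos: [0.4916, 0.0287, 0.1625]
tcp_rot: [0.091, 2.534, -0.029]
wrist_force: [0.0, -0.0, -0.5]
width: 0.001
grip_force: 0.0
```

```bash
python3 - <<'E'
from h import *
s=status.read_state();print(s["q"].round(3),s["tool_pos"].round(4),s["time"])
S=read_camera("side");T=read_camera("top")
a=cv2.resize(S["color"][170:310,280:440,::-1],(400,350),interpolation=cv2.INTER_CUBIC)
b=cv2.resize(T["color"][130:270,300:460,::-1],(400,350),interpolation=cv2.INTER_CUBIC)
cv2.imwrite("pics/c1.png",np.hstack([a,b]))
for n,p in(("s",S),("t",T)): print(n,proj(p,[s["tool_pos"],PIN['l'],PIN['r']]).round(1).tolist(), red(p,(310,180,420,310)) and [(x[0],x[1]) for x in red(p,(310,180,420,310))])
plan([(push('l',0,55,.022,.023)+(7,))])
E
```

```text
[ 0.062 -0.398  2.475 -0.17   0.469 -1.309] [0.4916 0.0287 0.1625] 4.9667
s [[325.2, 235.5], [342.0, 232.9], [384.8, 278.7]] [(np.int32(59), [334, 224, 15, 17]), (np.int32(40), [361, 244, 13, 20]), (np.int32(65), [370, 244, 8, 13]), (np.int32(11), [379, 244, 5, 4]), (np.int32(22), [327, 246, 5, 6]), (np.int32(80), [376, 269, 18, 19])]
t [[338.6, 222.5], [339.2, 206.2], [396.0, 209.9]] [(np.int32(52), [332, 204, 19, 5]), (np.int32(51), [387, 208, 19, 4]), (np.int32(20), [332, 217, 5, 5])]
[-0.0, 0.0, -0.0, -0.0002, -0.0002, 0.0117, 0]
[-0.0, 0.0, -0.0, -0.0002, -0.0001, 0.0117, 0]
[-0.0, 0.0, -0.0, -0.0002, -0.0002, 0.0118, 0]
[-0.0, 0.0, -0.0, -0.0002, -0.0001, 0.0117, 0]
[-0.0, 0.0, -0.0, -0.0002, -0.0002, 0.0118, 0]
[-0.0, 0.0, -0.0, -0.0003, -0.0001, 0.0117, 0]
[-0.0, 0.0, -0.1, -0.0002, -0.0002, 0.0118, 0]
end [0.5425 0.0242 0.0998] [ 0.089  2.529 -0.029]
```

View pics/c1.png

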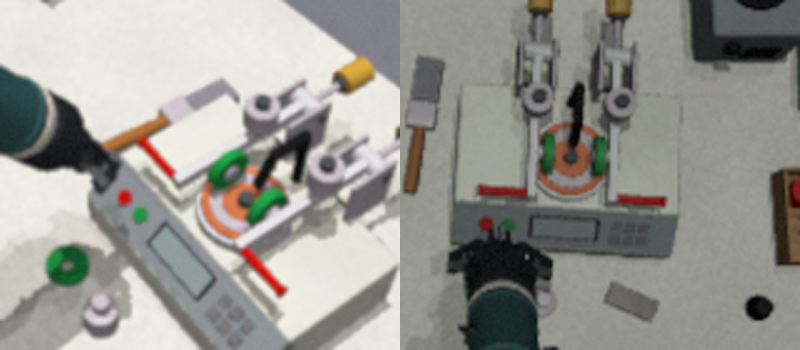

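The tips are at (340,222) in the top view, straight in front of the left pin and lined up with it. Next I'll slide them under it.

>>> drive_tool:
  rows:
    - [0,0,0,0,0,0.011,0]
    - [0,0,0,0,0,0.011,0]
    - [0,0,0,0,0,0.011,0]
    - [0,0,0,0,0,0.011,0]
    - [0,0,0,-0.0005,0,0.011,0]
    - [0,0,0,0,0,0,0]

```text
time: 5.57
tool_pos: [0.5281, 0.0262, 0.1226]
tcp_rot: [0.092, 2.528, -0.029]
wrist_force: [0.3, -0.6, -0.1]
width: -0.003
grip_force: 0.0
```

```bash
python3 - <<'E'
from h import *
s=status.read_state();print(s["q"].round(3),s["tool_pos"].round(4),s["wrist_force"])
plan([(push('l',0,55,.022,.023)+(4,))])
E
```

```text
[ 0.048 -0.238  2.456 -0.22   0.322 -1.263] [0.5281 0.0262 0.1226] [ 0.27528952 -0.58625261 -0.07560095]
[-0.0, 0.0, -0.0, 0.0003, -0.0002, 0.0067, 0]
[-0.0, 0.0, -0.0, 0.0003, -0.0002, 0.0068, 0]
[-0.0, 0.0, -0.1, 0.0003, -0.0003, 0.0067, 0]
[-0.1, 0.1, -0.0, 0.0003, -0.0002, 0.0068, 0]
end [0.5425 0.0243 0.0998] [ 0.089  2.529 -0.027]
```

>>> drive_tool:
  rows:
    - [0,0,0,0.0005,0,0.0065,0]
    - [0,0,0,0.0005,0,0.0065,0]
    - [0,0,0,0,0,0.0065,0]
    - [0,0,0,0,0,0.0065,0]
    - [0,0,0,0,0,0,0]

```text
time: 5.98
tool_pos: [0.542, 0.025, 0.1003]
tcp_rot: [0.092, 2.528, -0.029]
wrist_force: [-0.1, -0.6, -0.4]
width: -0.001
grip_force: 0.0
```

```bash
python3 - <<'E'
from h import *
s=status.read_state();print(s["q"].round(3),s["tool_pos"].round(4),s["wrist_force"])
w=[(0,.022,.017,2)]+[(t,.022-.02*t,.016,n) for t,n in((.1,3),(.2,3),(.4,5),(.6,5),(.8,5),(1.0,6),(1.2,7),(1.3,4))]
plan([push('l',t,55,L,o)+(n,) for t,L,o,n in w])
E
```

```text
[ 0.043 -0.162  2.448 -0.266  0.256 -1.218] [0.542  0.025  0.1003] [-0.10778565 -0.57317183 -0.41770747]
[-0.0, 0.0, -0.1, -0.0031, -0.0004, 0.0004, 0]
[-0.1, 0.1, -0.0, -0.003, -0.0003, 0.0004, 0]
[0.0, -0.0, -0.0, -0.0042, -0.0, -0.0057, 0]
[0.0, -0.0, -0.0, -0.0042, -0.0, -0.0057, 0]
[0.0, -0.0, -0.0, -0.0043, -0.0, -0.0056, 0]
[0.0, -0.0, -0.0, -0.0044, -0.0, -0.0053, 0]
[0.0, -0.0, -0.0, -0.0043, -0.0, -0.0052, 0]
[0.0, -0.0, -0.0, -0.0044, -0.0, -0.0053, 0]
[0.0, -0.0, -0.0, -0.006, 0.0, -0.0055, 0]
[0.0, -0.0, -0.0, -0.006, 0.0, -0.0054, 0]
[0.0, -0.0, -0.0, -0.006, 0.0, -0.0055, 0]
[0.0, -0.0, -0.0, -0.006, 0.0, -0.0054, 0]
[0.0, -0.0, -0.0, -0.0059, 0.0, -0.0055, 0]
[0.0, -0.0, -0.0, -0.0068, 0.0, -0.0042, 0]
[0.0, -0.0, -0.0, -0.0068, 0.0, -0.0042, 0]
[0.0, -0.0, -0.0, -0.0068, 0.0, -0.0041, 0]
[0.0, -0.0, -0.0, -0.0068, 0.0, -0.0042, 0]
[0.0, -0.0, -0.0, -0.0068, 0.0, -0.0041, 0]
[0.0, -0.0, -0.0, -0.0073, 0.0, -0.0028, 0]
[0.0, -0.0, -0.0, -0.0073, 0.0, -0.0027, 0]
[0.0, -0.0, -0.0, -0.0074, 0.0, -0.0028, 0]
[0.0, -0.0, -0.0, -0.0073, 0.0, -0.0027, 0]
[0.0, -0.0, -0.0, -0.0074, 0.0, -0.0028, 0]
[0.0, -0.0, -0.0, -0.0063, 0.0, -0.001, 0]
[0.0, -0.0, -0.0, -0.0063, 0.0, -0.0011, 0]
[0.0, -0.0, -0.0, -0.0063, 0.0, -0.001, 0]
[0.0, -0.0, -0.0, -0.0063, 0.0, -0.0011, 0]
[0.0, -0.0, -0.0, -0.0063, 0.0, -0.001, 0]
[0.0, -0.0, -0.0, -0.0063, 0.0, -0.0011, 0]
[0.0, -0.0, -0.0, -0.0054, 0.0, 0.0002, 0]
[0.0, -0.0, -0.0, -0.0054, 0.0, 0.0002, 0]
[0.0, -0.0, -0.0, -0.0054, 0.0, 0.0002, 0]
[0.0, -0.0, -0.0, -0.0054, 0.0, 0.0002, 0]
[0.0, -0.0, -0.0, -0.0053, 0.0, 0.0002, 0]
[0.0, -0.0, -0.0, -0.0054, 0.0, 0.0001, 0]
[0.0, -0.0, -0.0, -0.0053, 0.0001, 0.0002, 0]
[0.0, -0.0, -0.0, -0.0046, -0.0, 0.0009, 0]
[0.0, -0.0, -0.0, -0.0045, -0.0, 0.0008, 0]
[0.0, -0.0, -0.0, -0.0046, -0.0, 0.0009, 0]
[0.0, -0.0, -0.0, -0.0045, -0.0, 0.0008, 0]
end [0.6722 0.0151 0.3082] [ 0.089  2.53  -0.028]
```

>>> drive_tool:
  rows:
    - [0,0,0,-0.003,-0.0005,0,0]
    - [0,0,0,-0.003,-0.0005,0,0]
    - [0,0,0,-0.0042,0,-0.0057,0]
    - [0,0,0,-0.0042,0,-0.0057,0]
    - [0,0,0,-0.0043,0,-0.0056,0]

```text
time: 6.4
tool_pos: [0.5472, 0.0236, 0.1267]
tcp_rot: [0.093, 2.527, -0.029]
wrist_force: [0.5, -1.4, -1.7]
width: 0.001
grip_force: 0.5
```

```bash
cat > look.py <<'E'
from h import *
s=status.read_state();print(s["q"].round(3),s["tool_pos"].round(4),s["wrist_force"].round(1))
for n in("side","top"):
    p=read_camera(n);print(n,[(int(x[0]),x[1]) for x in red(p,(320,130,420,295)) if x[0]<200])
    cv2.imwrite(f"pics/l_{n}_{s['time']:.1f}.png",p["color"][130:320,280:460,::-1])
    for k in 'lr': print(k,{t:proj(p,PIN[k]+.19*F+.19*(-np.cos(t)*F+np.sin(t)*UP))[0].round().tolist() for t in(0,.1,.2,.4,.8,1.2,1.66)})
E
python3 look.py
```

```text
[ 0.038 -0.201  2.418 -0.204  0.32  -1.285] [0.5472 0.0236 0.1267] [ 0.5 -1.4 -1.7]
side [(78, [334, 220, 16, 16]), (43, [361, 243, 13, 22]), (60, [370, 244, 8, 13]), (11, [379, 244, 5, 4]), (22, [327, 246, 5, 6]), (80, [376, 269, 18, 19])]
l {0: [342.0, 233.0], 0.1: [342.0, 229.0], 0.2: [343.0, 224.0], 0.4: [347.0, 214.0], 0.8: [361.0, 191.0], 1.2: [381.0, 170.0], 1.66: [406.0, 153.0]}
r {0: [385.0, 279.0], 0.1: [386.0, 275.0], 0.2: [387.0, 270.0], 0.4: [393.0, 260.0], 0.8: [409.0, 237.0], 1.2: [431.0, 214.0], 1.66: [457.0, 195.0]}
top [(55, [332, 203, 19, 4]), (51, [387, 208, 19, 4])]
l {0: [339.0, 206.0], 0.1: [340.0, 205.0], 0.2: [340.0, 203.0], 0.4: [341.0, 197.0], 0.8: [343.0, 179.0], 1.2: [346.0, 154.0], 1.66: [347.0, 124.0]}
r {0: [396.0, 210.0], 0.1: [397.0, 209.0], 0.2: [398.0, 207.0], 0.4: [401.0, 201.0], 0.8: [406.0, 183.0], 1.2: [410.0, 158.0], 1.66: [411.0, 128.0]}
```

The pin is rising with 2 N. I'll carry on along the circle.

>>> drive_tool:
  rows:
    - [0,0,0,-0.0044,0,-0.0053,0]
    - [0,0,0,-0.0044,0,-0.0053,0]
    - [0,0,0,-0.0044,0,-0.0053,0]
    - [0,0,0,-0.006,0,-0.0055,0]
    - [0,0,0,-0.006,0,-0.0055,0]
    - [0,0,0,-0.006,0,-0.0055,0]
    - [0,0,0,-0.006,0,-0.0055,0]
    - [0,0,0,-0.006,0,-0.0055,0]

```text
time: 7.17
tool_pos: [0.5586, 0.023, 0.1881]
tcp_rot: [0.092, 2.525, -0.029]
wrist_force: [0.2, 0.2, -0.5]
width: -0.002
grip_force: 0.3
```

>>> drive_tool:
  rows:
    - [0,0,0,-0.0068,0,-0.0042,0]
    - [0,0,0,-0.0068,0,-0.0042,0]
    - [0,0,0,-0.0068,0,-0.0042,0]
    - [0,0,0,-0.0068,0,-0.0042,0]
    - [0,0,0,-0.0068,0,-0.0042,0]

```text
time: 7.58
tool_pos: [0.5738, 0.0218, 0.2239]
tcp_rot: [0.092, 2.527, -0.029]
wrist_force: [0.1, 0.1, -0.5]
width: -0.003
grip_force: 0.3
```

```bash
python3 look.py; python3 - <<'E'
from h import *
w=[(t,.022-.02*t,.016,n) for t,n in((.8,5),(1.0,6),(1.2,9),(1.3,5))]
plan([push('l',t,55,L,o)+(n,) for t,L,o,n in w])
E
```

```text
[ 0.03  -0.276  2.275 -0.117  0.535 -1.386] [0.5738 0.0218 0.2239] [ 0.1  0.1 -0.5]
side [(70, [346, 195, 16, 15]), (41, [361, 241, 13, 23]), (57, [370, 245, 8, 12]), (12, [379, 244, 5, 4]), (21, [327, 246, 5, 6]), (79, [376, 269, 18, 19])]
l {0: [342.0, 233.0], 0.1: [342.0, 229.0], 0.2: [343.0, 224.0], 0.4: [347.0, 214.0], 0.8: [361.0, 191.0], 1.2: [381.0, 170.0], 1.66: [406.0, 153.0]}
r {0: [385.0, 279.0], 0.1: [386.0, 275.0], 0.2: [387.0, 270.0], 0.4: [393.0, 260.0], 0.8: [409.0, 237.0], 1.2: [431.0, 214.0], 1.66: [457.0, 195.0]}
top [(56, [334, 186, 20, 5]), (50, [387, 208, 19, 4])]
l {0: [339.0, 206.0], 0.1: [340.0, 205.0], 0.2: [340.0, 203.0], 0.4: [341.0, 197.0], 0.8: [343.0, 179.0], 1.2: [346.0, 154.0], 1.66: [347.0, 124.0]}
r {0: [396.0, 210.0], 0.1: [397.0, 209.0], 0.2: [398.0, 207.0], 0.4: [401.0, 201.0], 0.8: [406.0, 183.0], 1.2: [410.0, 158.0], 1.66: [411.0, 128.0]}
[-0.0, 0.1, -0.0, -0.0066, 0.0, -0.002, 0]
[-0.0, 0.1, -0.0, -0.0067, 0.0001, -0.002, 0]
[-0.0, 0.1, -0.0, -0.0066, 0.0, -0.002, 0]
[-0.0, 0.0, -0.1, -0.0066, 0.0001, -0.0021, 0]
[-0.1, 0.1, -0.0, -0.0067, 0.
[... 234 characters left out ...]
.0, -0.0, -0.0, -0.0064, 0.0, -0.001, 0]
[0.0, -0.0, -0.0, -0.0042, 0.0, 0.0001, 0]
[0.0, -0.0, -0.0, -0.0042, 0.0, 0.0001, 0]
[0.0, -0.0, -0.0, -0.0042, 0.0, 0.0002, 0]
[0.0, -0.0, -0.0, -0.0042, 0.0, 0.0001, 0]
[0.0, -0.0, -0.0, -0.0041, 0.0, 0.0002, 0]
[0.0, -0.0, -0.0, -0.0042, 0.0, 0.0001, 0]
[0.0, -0.0, -0.0, -0.0041, 0.0, 0.0002, 0]
[0.0, -0.0, -0.0, -0.0042, 0.0, 0.0001, 0]
[0.0, -0.0, -0.0, -0.0041, 0.0001, 0.0002, 0]
[0.0, -0.0, -0.0, -0.0036, -0.0, 0.0007, 0]
[0.0, -0.0, -0.0, -0.0037, -0.0, 0.0007, 0]
[0.0, -0.0, -0.0, -0.0036, -0.0, 0.0007, 0]
[0.0, -0.0, -0.0, -0.0037, -0.0, 0.0006, 0]
[0.0, -0.0, -0.0, -0.0036, -0.0, 0.0007, 0]
end [0.6722 0.0151 0.3082] [ 0.09   2.53  -0.027]
```

>>> drive_tool:
  rows:
    - [0,0,0,-0.0065,0,-0.002,0]
    - [0,0,0,-0.0065,0,-0.002,0]
    - [0,0,0,-0.0065,0,-0.002,0]
    - [0,0,0,-0.0065,0,-0.002,0]
    - [0,0,0,-0.0065,0,-0.002,0]
    - [0,0,0,-0.0063,0,-0.001,0]
    - [0,0,0,-0.0063,0,-0.001,0]
    - [0,0,0,-0.0063,0,-0.001,0]

```text
time: 8.35
tool_pos: [0.6085, 0.0192, 0.264]
tcp_rot: [0.092, 2.526, -0.029]
wrist_force: [0.4, -0.3, -0.1]
width: 0.001
grip_force: 0.2
```

>>> drive_tool:
  rows:
    - [0,0,0,-0.0063,0,-0.001,0]
    - [0,0,0,-0.0063,0,-0.001,0]
    - [0,0,0,-0.0063,0,-0.001,0]
    - [0,0,0,-0.004,0,0,0]
    - [0,0,0,-0.004,0,0,0]

```text
time: 8.77
tool_pos: [0.6287, 0.0177, 0.2819]
tcp_rot: [0.092, 2.526, -0.029]
wrist_force: [0.3, 0.6, 0.1]
width: -0.001
grip_force: 0.1
```

```bash
python3 look.py|grep -v '^[r]'; python3 - <<'E'
from h import *
w=[(t,.022-.02*t,.016,n) for t,n in((1.2,8),(1.3,5))]
plan([push('l',t,55,L,o)+(n,) for t,L,o,n in w])
E
```

```text
[ 0.017 -0.207  2.111 -0.088  0.627 -1.425] [0.6287 0.0177 0.2819] [0.3 0.6 0.1]
side [(69, [365, 172, 16, 14]), (43, [361, 240, 13, 25]), (58, [370, 245, 8, 12]), (9, [379, 245, 5, 3]), (22, [327, 246, 5, 6]), (78, [376, 269, 18, 19])]
l {0: [342.0, 233.0], 0.1: [342.0, 229.0], 0.2: [343.0, 224.0], 0.4: [347.0, 214.0], 0.8: [361.0, 191.0], 1.2: [381.0, 170.0], 1.66: [406.0, 153.0]}
top [(67, [336, 163, 21, 5]), (50, [387, 208, 19, 4])]
l {0: [339.0, 206.0], 0.1: [340.0, 205.0], 0.2: [340.0, 203.0], 0.4: [341.0, 197.0], 0.8: [343.0, 179.0], 1.2: [346.0, 154.0], 1.66: [347.0, 124.0]}
[-0.0, 0.0, -0.0, -0.004, 0.0001, 0.0, 0]
[-0.0, 0.0, -0.0, -0.004, 0.0001, 0.0, 0]
[-0.0, 0.0, -0.0, -0.004, 0.0, 0.0, 0]
[-0.0, 0.0, -0.0, -0.004, 0.0001, 0.0, 0]
[-0.0, 0.1, -0.0, -0.004, 0.0, 0.0001, 0]
[-0.0, 0.0, -0.0, -0.0041, 0.0001, 0.0, 0]
[-0.0, 0.1, -0.1, -0.004, 0.0, 0.0001, 0]
[-0.1, 0.0, -0.0, -0.0041, 0.0001, -0.0, 0]
[0.0, 0.0, -0.0, -0.0036, -0.0, 0.0007, 0]
[0.0, 0.0, -0.0, -0.0036, -0.0, 0.0007, 0]
[0.0, 0.0, -0.0, -0.0037, -0.0, 0.0007, 0]
[0.0, 0.0, -0.0, -0.0036, -0.0, 0.0007, 0]
[0.0, 0.0, -0.0, -0.0037, -0.0, 0.0006, 0]
end [0.6722 0.0151 0.3082] [ 0.09   2.529 -0.027]
```

>>> drive_tool:
  rows:
    - [0,0,0,-0.003,0,0,0]
    - [0,0,0,-0.003,0,0,0]
    - [0,0,0,-0.003,0,0,0]
    - [0,0,0,-0.003,0,0,0]
    - [0,0,0,-0.003,0,0,0]
    - [0,0,0,-0.003,0,0,0]
    - [0,0,0,-0.003,0,0,0]
    - [0,0,0,-0.003,0,0,0]

```text
time: 9.53
tool_pos: [0.648, 0.0163, 0.2954]
tcp_rot: [0.092, 2.527, -0.029]
wrist_force: [-0.3, -0.7, 1.0]
width: -0.0
grip_force: 0.0
```

>>> drive_tool:
  rows:
    - [0,0,0,-0.003,0,0,0]
    - [0,0,0,-0.003,0,0.0005,0]
    - [0,0,0,-0.003,0,0.0005,0]
    - [0,0,0,-0.003,0,0.0005,0]
    - [0,0,0,-0.003,0,0.0005,0]
    - [0,0,0,0,0,0,0]
    - [0,0,0,0,0,0,0]

```text
time: 10.12
tool_pos: [0.6612, 0.0153, 0.3022]
tcp_rot: [0.092, 2.527, -0.029]
wrist_force: [0.3, -0.1, -0.3]
width: -0.0
grip_force: 0.0
```

```bash
python3 look.py|grep -v '^[r]'
```

```text
[ 0.011 -0.152  2.028 -0.079  0.656 -1.439] [0.6612 0.0153 0.3022] [ 0.3 -0.1 -0.3]
side [(71, [377, 159, 17, 15]), (41, [361, 240, 13, 25]), (56, [370, 245, 8, 12]), (22, [327, 246, 5, 6]), (80, [376, 269, 18, 19])]
l {0: [342.0, 233.0], 0.1: [342.0, 229.0], 0.2: [343.0, 224.0], 0.4: [347.0, 214.0], 0.8: [361.0, 191.0], 1.2: [381.0, 170.0], 1.66: [406.0, 153.0]}
top [(77, [337, 146, 22, 5]), (50, [387, 208, 19, 4])]
l {0: [339.0, 206.0], 0.1: [340.0, 205.0], 0.2: [340.0, 203.0], 0.4: [341.0, 197.0], 0.8: [343.0, 179.0], 1.2: [346.0, 154.0], 1.66: [347.0, 124.0]}
```

```bash
python3 - <<'E'
from h import *
r,p=push('r',0,55,-.06,.023);print(p)
plan([(r,np.array([.56,.01,.28]),5),(r,p+[0.02,0,.08],10),(r,p,6)])
E
```

```text
[ 0.48267721 -0.15474863  0.16695686]
[-0.0, 0.0, -0.0, 0.0189, -0.0025, -0.008, 0]
[-0.0, 0.0, -0.0, 0.0189, -0.0025, -0.0079, 0]
[-0.0, 0.0, -0.0, 0.0189, -0.0026, -0.008, 0]
[-0.0, 0.1, -0.1, 0.019, -0.0025, -0.0079, 0]
[-0.1, 0.0, -0.0, 0.0189, -0.0025, -0.0079, 0]
[0.0, 0.0, -0.0, 0.0056, -0.0168, 0.0001, 0]
[0.0, 0.0, -0.0, 0.0056, -0.0168, 0.0001, 0]
[0.0, 0.0, -0.0, 0.0056, -0.0169, 0.0001, 0]
[0.0, 0.0, -0.0, 0.0056, -0.0168, 0.0001, 0]
[0.0, 0.0, -0.0, 0.0056, -0.0169, 0.0001, 0]
[0.0, 0.0, -0.0, 0.0057, -0.0168, 0.0001, 0]
[0.0, 0.0, -0.0, 0.0056, -0.0169, 0.0001, 0]
[0.0, 0.0, -0.0, 0.0057, -0.0168, 0.0, 0]
[0.0, 0.0, -0.0, 0.0056, -0.0169, 0.0001, 0]
[0.0, 0.0, -0.0, 0.0057, -0.0168, 0.0, 0]
[0.0, 0.0, -0.0, 0.0104, -0.0002, 0.009, 0]
[0.0, 0.0, -0.0, 0.0104, -0.0003, 0.009, 0]
[0.0, 0.0, -0.0, 0.0104, -0.0002, 0.009, 0]
[0.0, 0.0, -0.0, 0.0103, -0.0003, 0.009, 0]
[0.0, 0.0, -0.0, 0.0104, -0.0002, 0.009, 0]
[0.0, 0.0, -0.0, 0.0103, -0.0003, 0.0091, 0]
end [ 0.4827 -0.1548  0.1669] [ 0.089  2.529 -0.028]
```

>>> drive_tool:
  rows:
    - [0,0,0,0.01,0,-0.008,0]
    - [0,0,0,0.02,0,-0.008,0]
    - [0,0,0,0.02,-0.003,-0.008,0]
    - [0,0,0,0.02,-0.003,-0.008,0]
    - [0,0,0,0.02,-0.003,-0.008,0]
    - [0,0,0,0.005,-0.003,0,0]

```text
time: 10.72
tool_pos: [0.5568, 0.0109, 0.2784]
tcp_rot: [0.092, 2.529, -0.029]
wrist_force: [0.3, 0.5, -0.8]
width: -0.004
grip_force: 0.0
```

>>> drive_tool:
  rows:
    - [0,0,0,0.007,-0.021,0,0]
    - [0,0,0,0.007,-0.021,0,0]
    - [0,0,0,0.007,-0.021,0,0]
    - [0,0,0,0.007,-0.021,0,0]
    - [0,0,0,0.007,-0.021,0,0]
    - [0,0,0,0.007,-0.021,0,0]
    - [0,0,0,0.007,-0.021,0,0]
    - [0,0,0,0.007,-0.021,0,0]

```text
time: 11.38
tool_pos: [0.5018, -0.1548, 0.2483]
tcp_rot: [0.092, 2.525, -0.03]
wrist_force: [0.2, -1.0, 0.1]
width: 0.001
grip_force: 0.0
```

```bash
python3 look.py|grep -v '^[r]'; python3 - <<'E'
from h import *
r,p=push('r',0,55,-.06,.023);print(p)
plan([(r,p,8)])
E
```

```text
[-0.509 -0.405  2.315  0.387  0.699 -2.238] [ 0.5018 -0.1548  0.2483] [ 0.2 -1.   0.1]
side [(71, [398, 146, 18, 15]), (15, [373, 245, 4, 6]), (10, [379, 244, 5, 4]), (54, [380, 274, 14, 14])]
l {0: [342.0, 233.0], 0.1: [342.0, 229.0], 0.2: [343.0, 224.0], 0.4: [347.0, 214.0], 0.8: [361.0, 191.0], 1.2: [381.0, 170.0], 1.66: [406.0, 153.0]}
top [(51, [387, 208, 19, 5]), (21, [332, 217, 5, 5])]
l {0: [339.0, 206.0], 0.1: [340.0, 205.0], 0.2: [340.0, 203.0], 0.4: [341.0, 197.0], 0.8: [343.0, 179.0], 1.2: [346.0, 154.0], 1.66: [347.0, 124.0]}
[ 0.48267721 -0.15474863  0.16695686]
[-0.0, 0.0, -0.0, 0.0077, 0.0, 0.0069, 0]
[-0.0, 0.0, -0.0, 0.0077, 0.0, 0.0069, 0]
[-0.0, 0.0, -0.1, 0.0077, 0.0, 0.0069, 0]
[-0.0, 0.0, -0.0, 0.0077, 0.0001, 0.0069, 0]
[-0.1, 0.0, -0.1, 0.0077, 0.0001, 0.0069, 0]
[-0.0, 0.0, -0.0, 0.0076, 0.0, 0.0069, 0]
[-0.1, 0.1, -0.1, 0.0077, 0.0001, 0.0069, 0]
[-0.0, 0.0, -0.0, 0.0076, 0.0, 0.0068, 0]
end [ 0.4827 -0.1548  0.167 ] [ 0.09   2.529 -0.029]
```

The left arm stands at its stop: its pin is at (407,153) in the side view. Joint 6 is close to its range for the right side, so I'll give the gripper a half turn.

>>> drive_tool:
  rows:
    - [0,0,7,0,0,0,0]
    - [0,0,7,0,0,0,0]
    - [0,0,7,0,0,0,0]
    - [0,0,7,0,0,0,0]
    - [0,0,7,0,0,0,0]
    - [0,0,7,0,0,0,0]
    - [0,0,7,0,0,0,0]
    - [0,0,7,0,0,0,0]

```text
time: 12.15
tool_pos: [0.5025, -0.1529, 0.2483]
tcp_rot: [1.293, 2.218, 0.358]
wrist_force: [-1.4, 0.0, 0.6]
width: -0.002
grip_force: 0.0
```

>>> drive_tool:
  rows:
    - [0,0,7,0,0,0,0]
    - [0,0,7,0,0,0,0]
    - [0,0,7,0,0,0,0]
    - [0,0,7,0,0,0,0]
    - [0,0,7,0,0,0,0]
    - [0,0,7,0,0,0,0]
    - [0,0,7,0,0,0,0]
    - [0,0,7,0,0,0,0]

```text
time: 12.82
tool_pos: [0.5025, -0.1529, 0.2483]
tcp_rot: [2.294, 1.42, 0.693]
wrist_force: [-0.3, 0.8, 0.1]
width: -0.002
grip_force: 0.0
```

>>> drive_tool:
  rows:
    - [0,0,7,0,0,0,0]
    - [0,0,7,0,0,0,0]
    - [0,0,7,0,0,0,0]
    - [0,0,7,0,0,0,0]
    - [0,0,7,0,0,0,0]
    - [0,0,7,0,0,0,0]
    - [0,0,7,0,0,0,0]
    - [0,0,7,0,0,0,0]

```text
time: 13.48
tool_pos: [0.5025, -0.1529, 0.2483]
tcp_rot: [2.912, 0.191, 0.916]
wrist_force: [0.7, -0.6, 0.3]
width: -0.002
grip_force: 0.0
```

>>> drive_tool:
  rows:
    - [0,0,7,0,0,0,0]
    - [0,0,5,0,0,0,0]
    - [0,0,0,0,0,0,0]

```text
time: 13.73
tool_pos: [0.5024, -0.1529, 0.2483]
tcp_rot: [2.973, -0.111, 0.942]
wrist_force: [-0.2, 0.8, 0.4]
width: -0.002
grip_force: 0.0
```

```bash
cat >> h.py <<'E'
_push=push
def push(*a):
    r,p=_push(*a); return r*R.from_rotvec([0,0,np.pi]),p
E
python3 - <<'E'
from h import *
s=status.read_state();print(s["q"].round(3),s["tool_pos"].round(4),s["wrist_force"])
r,p=push('r',0,55,-.06,.023);print(p)
plan([(r,p,8)])
E
```

```text
[-0.504 -0.404  2.315  0.384  0.699  0.913] [ 0.5024 -0.1529  0.2483] [-0.15525772  0.8133727   0.38676374]
[ 0.48267721 -0.15474863  0.16695686]
[0.0, -0.0, -0.0, -0.0079, 0.0004, 0.0069, 0]
[0.0, -0.0, -0.0, -0.0079, 0.0004, 0.0069, 0]
[0.0, -0.0, -0.0, -0.0078, 0.0004, 0.0069, 0]
[0.0, -0.0, -0.0, -0.0079, 0.0004, 0.0069, 0]
[0.0, -0.0, -0.1, -0.0078, 0.0004, 0.0069, 0]
[0.0, -0.1, -0.0, -0.0079, 0.0004, 0.0069, 0]
[0.0, -0.0, -0.1, -0.0078, 0.0005, 0.0069, 0]
[0.1, -0.1, -0.0, -0.0078, 0.0004, 0.0069, 0]
end [ 0.4827 -0.1547  0.167 ] [ 2.975 -0.105  0.937]
```

>>> drive_tool:
  rows:
    - [0,0,0,-0.008,0.0005,0.007,0]
    - [0,0,0,-0.008,0.0005,0.007,0]
    - [0,0,0,-0.008,0.0005,0.007,0]
    - [0,0,0,-0.008,0.0005,0.007,0]
    - [0,0,0,-0.008,0.0005,0.007,0]
    - [0,0,0,-0.008,0.0005,0.007,0]
    - [0,0,0,-0.0075,0.0005,0.007,0]
    - [0,0,0,-0.0075,0,0.007,0]

```text
time: 14.4
tool_pos: [0.4815, -0.1555, 0.1641]
tcp_rot: [2.973, -0.109, 0.94]
wrist_force: [0.5, 0.7, 0.1]
width: 0.003
grip_force: 0.0
```

```bash
python3 - <<'E'
from h import *
s=status.read_state();print(s["q"].round(3),s["tool_pos"].round(4),s["wrist_force"])
plan([push('r',0,55,0,.023)+(5,),push('r',0,55,.022,.023)+(3,)])
T=read_camera("top");print(proj(T,[s["tool_pos"],PIN['r']]).round(1).tolist())
S=read_camera("side")
a=cv2.resize(S["color"][170:310,300:460,::-1],(400,350),interpolation=cv2.INTER_CUBIC)
b=cv2.resize(T["color"][130:270,320:480,::-1],(400,350),interpolation=cv2.INTER_CUBIC)
cv2.imwrite("pics/c2.png",np.hstack([a,b]))
E
```

```text
[-0.542 -0.349  2.444  0.522  0.549  0.722] [ 0.4815 -0.1555  0.1641] [0.51510612 0.65135575 0.09574055]
[0.0, -0.0, -0.0, 0.0005, -0.0002, 0.0117, 0]
[0.0, -0.0, -0.0, 0.0005, -0.0002, 0.0116, 0]
[0.0, -0.0, -0.0, 0.0005, -0.0002, 0.0117, 0]
[0.0, -0.0, -0.1, 0.0005, -0.0002, 0.0116, 0]
[0.1, -0.1, -0.0, 0.0005, -0.0002, 0.0117, 0]
[-0.0, 0.0, -0.0, -0.0, 0.0, 0.0073, 0]
[-0.0, 0.0, -0.0, -0.0, 0.0, 0.0073, 0]
[-0.0, 0.0, -0.0, -0.0, 0.0001, 0.0074, 0]
end [ 0.5296 -0.1581  0.0998] [ 2.975 -0.106  0.938]
[[397.8, 225.4], [396.0, 209.9]]
```

View pics/c2.png

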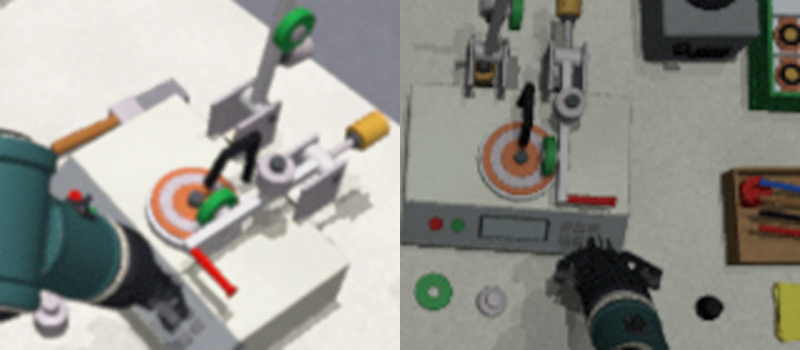

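The left arm is up. The tips are at about (398,226) in the top view, in front of the right pin's middle at (397,210).

>>> drive_tool:
  rows:
    - [0,0,0,0.0005,0,0.0115,0]
    - [0,0,0,0.0005,0,0.0115,0]
    - [0,0,0,0.0005,-0.0005,0.0115,0]
    - [0,0,0,0.0005,0,0.0115,0]
    - [0,0,0,0.0005,0,0.0115,0]
    - [0,0,0,0,0,0.007,0]
    - [0,0,0,0,0,0.007,0]
    - [0,0,0,0,0,0.004,0]

```text
time: 15.17
tool_pos: [0.528, -0.1584, 0.105]
tcp_rot: [2.973, -0.109, 0.941]
wrist_force: [-1.1, 0.1, -1.0]
width: 0.0
grip_force: 0.0
```

```bash
python3 - <<'E'
from h import *
s=status.read_state();print(s["q"].round(3),s["tool_pos"].round(4),s["wrist_force"])
w=[(0,.022,.017,2)]+[(t,.022-.02*t,.016,n) for t,n in((.1,3),(.2,3),(.4,5),(.6,5),(.8,5),(1.0,6),(1.2,9))]
plan([push('r',t,55,L,o)+(n,) for t,L,o,n in w])
E
```

```text
[-0.482 -0.14   2.419  0.69   0.368  0.574] [ 0.528  -0.1584  0.105 ] [-1.08114038  0.13262714 -0.99658736]
[0.0, -0.1, -0.1, 0.0022, -0.0002, 0.0026, 0]
[0.1, -0.0, -0.0, 0.0021, -0.0002, 0.0025, 0]
[-0.0, -0.0, -0.0, 0.0042, -0.0, -0.0057, 0]
[-0.0, -0.0, -0.0, 0.0042, -0.0, -0.0056, 0]
[-0.0, -0.0, -0.0, 0.0043, -0.0, -0.0057, 0]
[-0.0, -0.0, -0.0, 0.0044, -0.0, -0.0052, 0]
[-0.0, -0.0, -0.0, 0.0043, -0.0, -0.0053, 0]
[-0.0, -0.0, -0.0, 0.0044, -0.0001, -0.0052, 0]
[-0.0, -0.0, -0.0, 0.006, 0.0, -0.0054, 0]
[-0.0, -0.0, -0.0, 0.006, 0.0, -0.0055, 0]
[-0.0, -0.0, -0.0, 0.006, 0.0, -0.0054, 0]
[-0.0, -0.0, -0.0, 0.006, 0.0, -0.0055, 0]
[-0.0, -0.0, -0.0, 0.006, 0.0, -0.0054, 0]
[-0.0, -0.0, -0.0, 0.0068, -0.0, -0.0042, 0]
[-0.0, -0.0, -0.0, 0.0068, -0.0, -0.0042, 0]
[-0.0, -0.0, -0.0, 0.0068, -0.0, -0.0042, 0]
[-0.0, -0.0, -0.0, 0.0068, -0.0, -0.0041, 0]
[-0.0, -0.0, -0.0, 0.0068, -0.0, -0.0042, 0]
[-0.0, -0.0, -0.0, 0.0073, -0.0, -0.0027, 0]
[-0.0, -0.0, -0.0, 0.0073, -0.0, -0.0028, 0]
[-0.0, -0.0, -0.0, 0.0073, -0.0, -0.0027, 0]
[-0.0, -0.0, -0.0, 0.0074, -0.0, -0.0028, 0]
[-0.0, -0.0, -0.0, 0.0073, -0.0, -0.0027, 0]
[-0.0, -0.0, -0.0, 0.0063, -0.0, -0.001, 0]
[-0.0, -0.0, -0.0, 0.0063, -0.0, -0.0011, 0]
[-0.0, -0.0, -0.0, 0.0063, -0.0, -0.001, 0]
[-0.0, -0.0, -0.0, 0.0063, -0.0, -0.0011, 0]
[-0.0, -0.0, -0.0, 0.0064, -0.0, -0.001, 0]
[-0.0, -0.0, -0.0, 0.0063, -0.0001, -0.0011, 0]
[-0.0, -0.0, -0.0, 0.0042, 0.0, 0.0001, 0]
[-0.0, -0.0, -0.0, 0.0042, 0.0, 0.0002, 0]
[-0.0, -0.0, -0.0, 0.0042, 0.0, 0.0001, 0]
[-0.0, -0.0, -0.0, 0.0042, 0.0, 0.0002, 0]
[-0.0, -0.0, -0.0, 0.0042, 0.0, 0.0001, 0]
[-0.0, -0.0, -0.0, 0.0041, 0.0, 0.0002, 0]
[-0.0, -0.0, -0.0, 0.0042, 0.0, 0.0001, 0]
[-0.0, -0.0, -0.0, 0.0041, 0.0, 0.0002, 0]
[-0.0, -0.0, -0.0, 0.0042, 0.0, 0.0001, 0]
end [ 0.6424 -0.166   0.3006] [ 2.975 -0.105  0.939]
```

>>> drive_tool:
  rows:
    - [0,0,0,0.002,0,0.001,0]
    - [0,0,0,0.002,0,0.001,0]
    - [0,0,0,0.0042,0,-0.0057,0]
    - [0,0,0,0.0042,0,-0.0057,0]
    - [0,0,0,0.0043,0,-0.0056,0]

```text
time: 15.58
tool_pos: [0.5323, -0.1584, 0.1274]
tcp_rot: [2.973, -0.108, 0.94]
wrist_force: [0.7, -0.1, -1.0]
width: 0.003
grip_force: 0.5
```

```bash
python3 look.py|grep -v '^l'
```

```text
[-0.477 -0.172  2.394  0.601  0.412  0.673] [ 0.5323 -0.1584  0.1274] [ 0.7 -0.1 -1. ]
side [(70, [398, 146, 18, 14]), (62, [370, 245, 9, 12]), (10, [361, 246, 2, 7]), (90, [377, 265, 18, 19])]
r {0: [385.0, 279.0], 0.1: [386.0, 275.0], 0.2: [387.0, 270.0], 0.4: [393.0, 260.0], 0.8: [409.0, 237.0], 1.2: [431.0, 214.0], 1.66: [457.0, 195.0]}
top [(55, [388, 207, 20, 4]), (20, [332, 217, 5, 5])]
r {0: [396.0, 210.0], 0.1: [397.0, 209.0], 0.2: [398.0, 207.0], 0.4: [401.0, 201.0], 0.8: [406.0, 183.0], 1.2: [410.0, 158.0], 1.66: [411.0, 128.0]}
```

Lifting as before. I'll continue along the circle.

>>> drive_tool:
  rows:
    - [0,0,0,0.0044,0,-0.0053,0]
    - [0,0,0,0.0044,0,-0.0053,0]
    - [0,0,0,0.0044,0,-0.0053,0]
    - [0,0,0,0.006,0,-0.0055,0]
    - [0,0,0,0.006,0,-0.0055,0]
    - [0,0,0,0.006,0,-0.0055,0]
    - [0,0,0,0.006,0,-0.0055,0]
    - [0,0,0,0.006,0,-0.0055,0]

```text
time: 16.35
tool_pos: [0.5441, -0.16, 0.1897]
tcp_rot: [2.97, -0.109, 0.944]
wrist_force: [-0.4, -1.3, -0.7]
width: -0.005
grip_force: 0.4
```

>>> drive_tool:
  rows:
    - [0,0,0,0.0068,0,-0.0042,0]
    - [0,0,0,0.0068,0,-0.0042,0]
    - [0,0,0,0.0068,0,-0.0042,0]
    - [0,0,0,0.0068,0,-0.0042,0]
    - [0,0,0,0.0068,0,-0.0042,0]

```text
time: 16.77
tool_pos: [0.5592, -0.1607, 0.2253]
tcp_rot: [2.972, -0.109, 0.941]
wrist_force: [-0.6, -1.2, -1.2]
width: 0.001
grip_force: 0.3
```

```bash
python3 look.py|grep -v '^l'; python3 - <<'E'
from h import *
plan([push('r',t,55,.022-.02*t,.016)+(n,) for t,n in((.8,5),(1.0,6))])
E
```

```text
[-0.45  -0.249  2.252  0.389  0.595  0.931] [ 0.5592 -0.1607  0.2253] [-0.6 -1.2 -1.2]
side [(71, [398, 146, 18, 14]), (108, [392, 239, 19, 20]), (47, [363, 257, 27, 9])]
r {0: [385.0, 279.0], 0.1: [386.0, 275.0], 0.2: [387.0, 270.0], 0.4: [393.0, 260.0], 0.8: [409.0, 237.0], 1.2: [431.0, 214.0], 1.66: [457.0, 195.0]}
top [(62, [394, 191, 21, 4]), (20, [332, 217, 5, 5])]
r {0: [396.0, 210.0], 0.1: [397.0, 209.0], 0.2: [398.0, 207.0], 0.4: [401.0, 201.0], 0.8: [406.0, 183.0], 1.2: [410.0, 158.0], 1.66: [411.0, 128.0]}
[0.0, -0.1, -0.0, 0.0068, -0.0002, -0.0016, 0]
[0.0, -0.1, -0.0, 0.0068, -0.0002, -0.0016, 0]
[0.0, -0.0, -0.0, 0.0068, -0.0002, -0.0016, 0]
[0.1, -0.1, -0.0, 0.0068, -0.0002, -0.0016, 0]
[0.0, -0.0, -0.1, 0.0068, -0.0002, -0.0016, 0]
[0.0, -0.0, 0.0, 0.0063, -0.0, -0.001, 0]
[0.0, -0.0, 0.0, 0.0063, -0.0, -0.001, 0]
[0.0, -0.0, 0.0, 0.0063, -0.0, -0.0011, 0]
[0.0, -0.0, 0.0, 0.0063, -0.0, -0.001, 0]
[0.0, -0.0, 0.0, 0.0064, -0.0, -0.0011, 0]
[0.0, -0.0, 0.0, 0.0063, -0.0, -0.001, 0]
end [ 0.611  -0.1638  0.28  ] [ 2.973 -0.105  0.939]
```

>>> drive_tool:
  rows:
    - [0,0,0,0.0068,0,-0.0018,0]
    - [0,0,0,0.0068,0,-0.0018,0]
    - [0,0,0,0.0068,0,-0.0018,0]
    - [0,0,0,0.0068,0,-0.0018,0]
    - [0,0,0,0.0068,0,-0.0018,0]
    - [0,0,0,0.0063,0,-0.001,0]
    - [0,0,0,0.0063,0,-0.001,0]
    - [0,0,0,0.0063,0,-0.001,0]

```text
time: 17.53
tool_pos: [0.5956, -0.1634, 0.2653]
tcp_rot: [2.972, -0.108, 0.942]
wrist_force: [0.5, -0.8, -0.0]
width: -0.001
grip_force: 0.2
```

>>> drive_tool:
  rows:
    - [0,0,0,0.0063,0,-0.001,0]
    - [0,0,0,0.0063,0,-0.001,0]
    - [0,0,0,0.0063,0,-0.001,0]
    - [0,0,0,0.004,0,0,0]
    - [0,0,0,0.003,0,0,0]
    - [0,0,0,0.003,0,0,0]
    - [0,0,0,0.003,0,0,0]
    - [0,0,0,0.003,0,0,0]

```text
time: 18.2
tool_pos: [0.6218, -0.1652, 0.2872]
tcp_rot: [2.973, -0.109, 0.941]
wrist_force: [-1.6, 1.2, 0.2]
width: 0.003
grip_force: 0.1
```

>>> drive_tool:
  rows:
    - [0,0,0,0.003,0,0,0]
    - [0,0,0,0.003,0,0,0]
    - [0,0,0,0.003,0,0,0]
    - [0,0,0,0.003,0,0.0005,0]
    - [0,0,0,0.003,0,0.0005,0]
    - [0,0,0,0.003,0,0.0005,0]
    - [0,0,0,0,0,0,0]

```text
time: 18.78
tool_pos: [0.638, -0.1665, 0.2971]
tcp_rot: [2.972, -0.108, 0.943]
wrist_force: [-0.3, -0.5, -0.1]
width: -0.003
grip_force: 0.0
```

```bash
python3 look.py|grep -v '^l'
```

```text
[-0.387 -0.146  2.033  0.286  0.684  1.087] [ 0.638  -0.1665  0.2971] [-0.3 -0.5 -0.1]
side [(72, [398, 146, 18, 15]), (94, [361, 241, 34, 25]), (119, [370, 244, 16, 14]), (22, [327, 246, 5, 6])]
r {0: [385.0, 279.0], 0.1: [386.0, 275.0], 0.2: [387.0, 270.0], 0.4: [393.0, 260.0], 0.8: [409.0, 237.0], 1.2: [431.0, 214.0], 1.66: [457.0, 195.0]}
top [(67, [400, 157, 20, 5]), (20, [332, 217, 5, 5])]
r {0: [396.0, 210.0], 0.1: [397.0, 209.0], 0.2: [398.0, 207.0], 0.4: [401.0, 201.0], 0.8: [406.0, 183.0], 1.2: [410.0, 158.0], 1.66: [411.0, 128.0]}
```

>>> drive_tool:
  rows:
    - [0,0,0,0.002,0,0.0005,0]
    - [0,0,0,0.003,0,0.0005,0]
    - [0,0,0,0.003,0,0.0005,0]
    - [0,0,0,0.003,0,0.0005,0]
    - [0,0,0,0.003,0,0.0005,0]
    - [0,0,0,0,0,0,0]
    - [0,0,0,0,0,0,0]
    - [0,0,0,0,0,0,0]

```text
time: 19.55
tool_pos: [0.6501, -0.1673, 0.3024]
tcp_rot: [2.973, -0.108, 0.941]
wrist_force: [-0.4, 0.4, 0.6]
width: 0.0
grip_force: 0.0
```

>>> drive_tool:
  rows:
    - [0,0,0,-0.005,0,-0.004,0]
    - [0,0,0,-0.015,0,-0.008,0]
    - [0,0,0,-0.02,0,-0.01,0]
    - [0,0,0,-0.02,0,-0.01,0]
    - [0,0,0,-0.02,0,-0.01,0]
    - [0,0,0,-0.01,0,-0.01,0]
    - [0,0,0,0,0,0,0]
    - [0,0,0,0,0,0,0]

```text
time: 20.22
tool_pos: [0.5464, -0.16, 0.2937]
tcp_rot: [2.971, -0.11, 0.943]
wrist_force: [0.4, -0.0, -0.6]
width: 0.002
grip_force: 0.0
```

>>> drive_tool:
  rows:
    - [0,0,0,0,0,-0.01,0]
    - [0,0,0,0,0,-0.01,0]
    - [0,0,0,0,0,0,0]
    - [0,0,0,0,0,0,0]
    - [0,0,0,0,0,0,0]
    - [0,0,0,0,0,0,0]

```text
time: 20.72
tool_pos: [0.5355, -0.1589, 0.3092]
tcp_rot: [2.973, -0.108, 0.941]
wrist_force: [-0.4, -0.1, -0.4]
width: 0.002
grip_force: 0.0
```

```bash
python3 look.py|grep -v '^l'; python3 - <<'E'
from h import *
im=[cv2.resize(read_camera(n)["color"][100:320,270:470,::-1],(400,440),interpolation=cv2.INTER_CUBIC) for n in("side","top")]
cv2.imwrite("pics/c3.png",np.hstack(im))
E
```

```text
[-0.474 -0.369  2.179  0.324  0.784  1.003] [ 0.5355 -0.1589  0.3092] [-0.4 -0.1 -0.4]
side [(72, [398, 146, 18, 14]), (77, [361, 241, 34, 25]), (117, [370, 244, 16, 13]), (22, [327, 246, 5, 6])]
r {0: [385.0, 279.0], 0.1: [386.0, 275.0], 0.2: [387.0, 270.0], 0.4: [393.0, 260.0], 0.8: [409.0, 237.0], 1.2: [431.0, 214.0], 1.66: [457.0, 195.0]}
top [(19, [332, 217, 5, 5])]
r {0: [396.0, 210.0], 0.1: [397.0, 209.0], 0.2: [398.0, 207.0], 0.4: [401.0, 201.0], 0.8: [406.0, 183.0], 1.2: [410.0, 158.0], 1.66: [411.0, 128.0]}
```

View pics/c3.png

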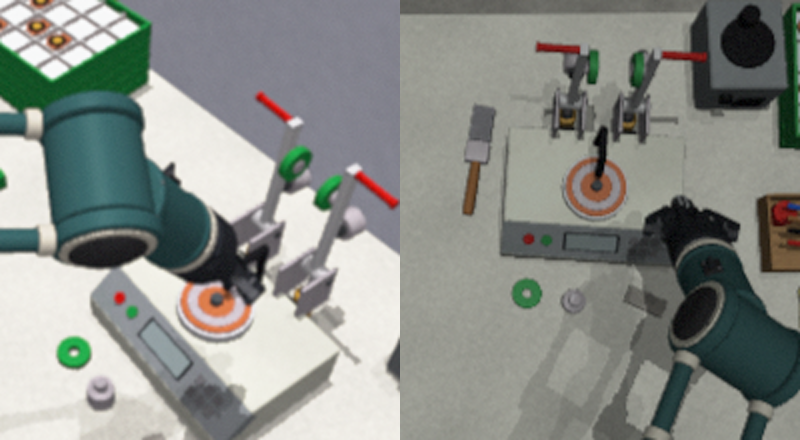

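Both arms stand against their rear stops with the pins level with each other, the gripper is clear of them, and the loose things I can see have not moved. I'll hand the job in.

```bash
python3 -c "
from workcell import workorder;print(workorder.finish_job())"
```

```text
the job is handed in; nothing more can be done
None
```

Both wheel arms are up against their rear stops and stayed there untouched; wrist force readings stayed around 2 N, the bystanders visible in the last pictures hadn't moved, and I handed the job in at about 21 s (the hand-in returned no verdict).

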